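# Tuck the back flashing under the lapped shingles and hold it flat

### The arm

A 6-joint arm with a two-finger parallel gripper is mounted at the origin on the work surface. World frame = base frame: x ahead of the robot, y to its left, z up, the work surface at z = 0. Lengths are in mm, angles in rad, forces in N, time in s.
With the tool pointing down it reaches from about 275 to 1000 mm from the base axis. Payload 8.4 kg.
Tool frame: the origin (TCP) lies midway between the tips of the shut fingers; the grasp point (between the pads) lies 19 mm behind it; z points along the fingers, y is the line along which they close (so a half turn about z gives the same grasp; the last joint's range is limited). The gripper opens to 85 mm and grips with 20 to 120 N. Pads are 22 mm wide; open, the fingers measure 114 mm over their backs; the gripper's body (76 mm by 85 mm) begins 54 mm behind the grasp point. The pads swing forward as they close: fully open they stand 13 mm farther back than shut.
Start: joints at [-1.296, 0.353, 1.633, -0, 1.155, -0.002], TCP at [170.798, -601.212, 231.281] pointing down, gripper open.
Joint ranges: [-2.63, 2.63], [-0.92, 2.1], [0.06, 2.66], [-1.3, 4.44], [0, 2.69], [-3.02, 3.02]. Speed limits (rad/s): [2.22, 2.22, 2.79, 3.14, 3.14, 3.14].

### API

Orientations are given as [roll, pitch, yaw] about the fixed x, y, z axes, in that order (R = Rz(yaw) Ry(pitch) Rx(roll)).
In Python, from rig import * gives the robot as it stands.
- The arm moves only by the shell command python3 -m jog 'ROWS' [FORCE]. ROWS is JSON, a list of rows, each an object of numbers: "x", "y", "z": the shift along the tool's x, y, z in cm; "spin": the turn about the tool's z in rad; "grip": the closure, from 0 (fully open) to 1 (shut). In form: [{"x": .., "y": .., "z": .., "spin": .., "grip": ..}, ...]. A call has 1 to 20 rows; each row shifts and turns the commanded pose from where the row before left it, along the tool's axes as they then stand; what a row does not reach is not made up. A row lasts 1/12 s, in which the tool goes at most 41.7 mm and 7.16 degrees, less where a joint would pass 70% of its speed; a pose out of reach is approached as far as the arm can. A call with a gripper value outside its range is refused whole. The fingers move at their own pace and stop on an object; FORCE is the grip in N (left out, the last holds). Time passes only in rows, so rows that do not move let the fingers close. It gives the time, the measured TCP pose, the force, the opening and the grip force at its end, in the units of the state.
- sense(): the state, without advancing time (a new reading comes with each control period).
- grab_frame(name): name is "scene" or "side" or "wrist"; returns a dict with "pixels" (400x640x3 uint8, blue, green, red), "camera_matrix" (3x3 intrinsics, pixels), "k1" (the pictures are not rectified: a ray, as slopes to the right and down, at radius r is drawn at 1 + k1 r^2 times it, then the intrinsics apply), "rvec" (rotation vector, rad) and "tvec" (3), from world to camera coordinates, as OpenCV has them; the wrist camera has in their place "T_tool_cam" (4x4, takes a point from camera to tool coordinates, whose origin is the TCP and whose axes are the flange's). Camera axes: x right, y down, z forward; pixel columns grow to the right and rows downward; lengths in mm; the calibration is good to about 2 mm. A picture is of the moment at which its call begins: read the wrist's pose just before it. There is no depth.
- sign_off(): hands the job in; it is judged then, once.
The state is a dict: "clock": time; "qpos": joint angles; "qvel": joint speeds; "joint_efforts": joint torques, N m; "eef_pos": TCP position; "tcp_rot": TCP orientation; "contact_force": force on the tool from outside, world axes, zero at the start; "wrist_torque": the same for the moment, N m; "opening": opening from 0.0 (shut) to 1.0 (fully open); "grasp_force": force on a finger pad.
Only numpy, scipy, OpenCV 4.12 (cv2) and the standard library are available. Lean on these libraries where they do the work, as an engineer would, in place of code of your own. Each camera call takes 0.05 s, during which the arm holds its last target. There are 200 camera calls.

### The job

A small hutch roof lies on the bench, and its back flashing (the L-shaped sheet-metal strip) lies beside it. Pick the flashing up and slide its flat flange, upstand towards the vent opening, uphill under the lapped shingles, without lifting them, until roughly half of the flange is covered and the strip sits square and centred behind the opening, which stays uncovered. Finish while still holding it, firmly pressed down flat on the roof board ready for nailing; do not let go, and leave the mug, tape measure and nail tin where they are.

Things in the scene. Friction and masses are not known exactly. Their poses are not given: they have to be found in the camera images.
- flashing: L-shaped strip of bare folded sheet metal, loose, about 0.2 kg. Flat flange 100 mm (its x) by 180 mm (its y), 2 mm thick; origin at the centre of the flange's underside. A 2 mm upstand wall stands along its -x edge, a thick hem on top; the +x edge is the one to tuck. It starts flange down on the bench (z = 0), left or right of the roof, x axis roughly ahead of the robot
- flashing_hem (a point): middle of the folded hem on top of the upstand, the place to grip from above: hem 10 mm thick (along x), 14 mm high, full 180 mm long; this point is 43 mm above the flange's underside and 99 mm behind the tucking edge. Hem top 50 mm above the underside; below the hem (under 36 mm) only the 2 mm wall
- flashing_edge (a point): middle of the flashing's tucking edge, at the underside
- flashing_corner_left (a point): the tucking edge's +y corner, at the underside
- flashing_corner_right (a point): the tucking edge's -y corner, at the underside
- roof: hutch roof panel lying level on the bench, fixed, 420 mm (its x, uphill, away from the robot) by 300 mm (its y). Origin at bench height below the middle of the lapped shingles' butt line (x = 0). Board bare from x = -190 mm to 0; beyond it three courses of wooden shingles, 304 mm wide, 21 mm above the board at the butts, 29 mm from x = 105 mm, 41 mm at the ridge batten (x = 208 mm)
- deck: the roof board, 15 mm plywood, its top 50 mm above the bench; origin and axes as roof. A rectangular vent opening goes through it, x = -132 to -62 mm, y = -65 to 65 mm; level, with nothing standing round it
- butt_mid (a point): on top of the roof board below the middle of the lapped butt line (lower edge of the lapped shingles), axes as the roof. Here the lapped shingles, 9 mm thick, overhang the board: the slot under them is 10 to 12 mm high, open along the whole butt line and 90 mm deep, its back closed by the under-course
- shingle_left (a joint): lift of the lapped shingle at +y, 96 mm wide, about its nails 150 mm uphill of the butt: 0 lying down, positive lifted (rad; 0.02 is 3 mm at the butt). Springs back; about 2 N at the butt starts to lift it, then about 0.45 N per mm
- shingle_mid (a joint): the same for the middle shingle, 108 mm wide
- shingle_right (a joint): the same for the shingle at -y, 94 mm wide
- mug: white mug, 82 mm across, 95 mm high, on the bench on the other side of the roof; origin under its centre; leave alone
- tape_measure: steel tape measure, a dark case 72 by 34 mm, 68 mm high, standing on the bench to the far left of the roof; origin under its centre; leave alone
- nail_tin: open steel tin of nails, 80 by 100 mm, 35 mm high, on the bench to the far right of the roof; origin under its centre; leave alone
Mind the look-alikes: they are no part of the job. There is more than one size of the flashing; the one meant has the size given above.

How it is judged (in metres and radians):
On the way:
1. the flashing's edge is under the lapped shingles, both corners nearly 40 mm in, low over the roof board (x of each of flashing_corner_left, flashing_corner_right in the frame of butt_mid above 0.038 m and z of flashing_edge in the frame of butt_mid between -0.004 and 0.01 m and y of flashing_edge in the frame of butt_mid between -0.05 and 0.05 m), for 0.2 s.
At the end, for the whole second after the job is handed in: Flashing still held in the fingers, flat on the roof board (within 2 degrees) and pressing on it with over 5 N, both tucked corners 38 to 80 mm uphill of the butt line, centred within 15 mm, square within 4 degrees, at rest, shingles down (under 0.015 rad) (x of flashing_corner_left in the frame of butt_mid between 0.038 and 0.08 m and x of flashing_corner_right in the frame of butt_mid between 0.038 and 0.08 m and y of flashing_edge in the frame of butt_mid between -0.015 and 0.015 m and angle between the x axis of flashing and the x axis of roof, either way round below 0.07 rad and z of flashing_edge in the frame of butt_mid below 0.004 m and angle between flashing's own z axis and vertical below 0.035 rad and contact force between flashing and deck above 5 N and contact force between the fingers and flashing above 2 N and linear speed of flashing below 0.02 m/s and value of joint each of shingle_left, shingle_mid, shingle_right below 0.015 rad); the arm keeps its last pose, push and grip.
It fails at once if a lapped shingle is lifted (more than 6 mm at its butt) (value of joint any of shingle_left, shingle_mid, shingle_right above 0.04 rad).
It fails at once if mug, tape measure or nail tin disturbed (moved more than 3 cm) (distance of any of mug, tape_measure, nail_tin from where it was at the start of the episode above 0.03 m).
It also fails if it takes over 45 s, if anything falls off the work surface, if the arm or the gripper's body presses on something with over 40 N, if the wrist force passes 120 N, or if a joint passes its speed limit or range.

## Working session

There is one attempt and no reset: what is moved stays moved. The work goes in short steps, Python scripts to look and compute and a shell command to move; the robot and the scene stay as the last step left them, time stands still between calls to the robot, and variables do not carry over. Pictures are saved under pics/ and viewed, at most 10 in all, crops included, and the job is handed in when it is done.

```bash
mkdir -p pics; cat > h.py <<'E'
from rig import *
import numpy as np, cv2
def ray(f,uv):
    K=np.array(f["camera_matrix"],float)
    d=cv2.undistortPoints(np.array([[uv]],float),K,np.array([f["k1"],0,0,0.]))[0,0] if 0 else None
    x=(np.array(uv,float)-K[:2,2])/np.array([K[0,0],K[1,1]])
    r=x.copy()
    for _ in range(20): r=x/(1+f["k1"]*(r@r))
    return np.array([r[0],r[1],1.])
def pose(f,s=None):
    if "T_tool_cam" in f:
        r,p,y=s["tcp_rot"]
        c=lambda a:(np.cos(a),np.sin(a))
        R=cv2.Rodrigues(np.array([0,0,y]))[0]@cv2.Rodrigues(np.array([0,p,0.]))[0]@cv2.Rodrigues(np.array([r,0.,0]))[0]
        T=np.array(f["T_tool_cam"]); return R@T[:3,:3], R@T[:3,3]+np.array(s["eef_pos"])
    R=cv2.Rodrigues(np.array(f["rvec"],float))[0]; return R.T,-R.T@np.array(f["tvec"],float).ravel()
def onplane(f,uv,z,s=None):
    R,c=pose(f,s); d=R@ray(f,uv); return c+d*(z-c[2])/d[2]
E
python3 - <<'E'
from h import *
import pickle
s=sense(); print(s)
fr={}
for n in("scene","side","wrist"):
    f=grab_frame(n); fr[n]=f; cv2.imwrite(f"pics/{n}0.png",f["pixels"])
    print(n,pose(f,s)[1],f["k1"])
pickle.dump((s,fr),open("f0.pkl","wb"))
E
```

```text
{'clock': 0.0, 'qpos': array([-1.29638409e+00,  3.53636616e-01,  1.63410809e+00,  1.08871698e-05,
        1.15520058e+00, -2.43579361e-03]), 'qvel': array([ 1.28441718e-03, -1.39341175e-03,  2.01483124e-03, -9.29965929e-05,
       -1.12936186e-03,  4.27776611e-04]), 'joint_efforts': array([ 2.02192918e-03, -6.05242467e+01, -3.42078459e+01, -5.23826964e-05,
        9.39732447e-03, -5.00582274e-06]), 'eef_pos': array([ 170.68525021, -600.76335943,  230.58002746]), 'tcp_rot': array([-3.14024005e+00, -1.32491556e-05,  2.76843624e-01]), 'contact_force': array([ 0.61103257, -1.12108591, -0.11885466]), 'wrist_torque': array([-0.01930458,  0.01294478,  0.03965006]), 'grasp_force': 0.0, 'opening': 1.0022419088181012}
scene [1665.43120319 -136.35641108 1001.40832016] -0.02410338652195698
side [ 253.82053462 1089.80273176 1163.76244877] 0.011636401379150741
wrist [ 240.05931537 -582.0561504   373.62511587] -0.019206355526015545
```

View pics/scene0.png

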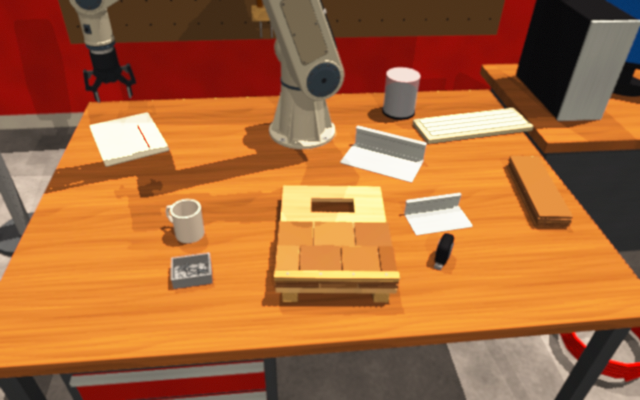

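View pics/side0.png

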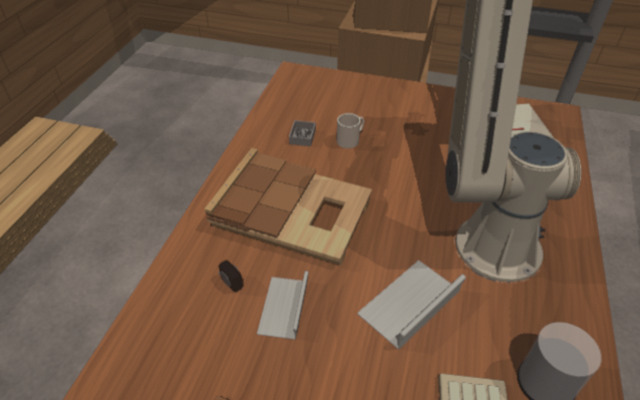

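The scene view shows two L strips on the robot's left: a smaller one at about (437,215) and a larger one at about (385,155). The roof is at about (335,240), the tape at (444,250), the mug at (187,222) and the tin at (191,270). The side view agrees: small strip at about (283,305), large strip at about (410,303), roof corners at about (371,187) and (340,260).

```bash
python3 - <<'E'
from h import *
import pickle
s,fr=pickle.load(open("f0.pkl","rb"))
f=fr["side"]; im=f["pixels"]; hsv=cv2.cvtColor(im,cv2.COLOR_BGR2HSV)
m=((hsv[...,1]<60)&(hsv[...,2]>90)).astype(np.uint8)
for name,(x0,y0,x1,y1) in dict(small=(245,262,325,350),big=(345,255,475,355)).items():
    mm=np.zeros_like(m); mm[y0:y1,x0:x1]=m[y0:y1,x0:x1]
    c=max(cv2.findContours(mm,0,2)[0],key=cv2.contourArea)
    p=cv2.approxPolyDP(c,3,True)[:,0]
    print(name,cv2.contourArea(c))
    for q in p: print(q,onplane(f,q,0)[:2].round(),onplane(f,q,50)[:2].round())
c=cv2.resize(im[250:350,240:480],None,fx=3,fy=3,interpolation=cv2.INTER_CUBIC)
r=cv2.resize(im[140:270,195:385],None,fx=4,fy=4,interpolation=cv2.INTER_CUBIC)
cv2.imwrite("pics/c1.png",c); cv2.imwrite("pics/c2.png",r)
E
```

```text
small 2125.0
[306 271] [520. 238.] [509. 275.]
[302 281] [521. 274.] [510. 309.]
[271 278] [607. 288.] [592. 322.]
[257 333] [584. 460.] [570. 487.]
[295 337] [488. 445.] [478. 473.]
big 4334.5
[463 275] [ 91. 131.] [ 98. 173.]
[450 284] [124. 173.] [130. 212.]
[417 261] [223. 117.] [224. 159.]
[358 314] [349. 336.] [345. 368.]
[398 348] [231. 405.] [232. 435.]
[459 289] [ 99. 183.] [105. 222.]
```

View pics/c1.png

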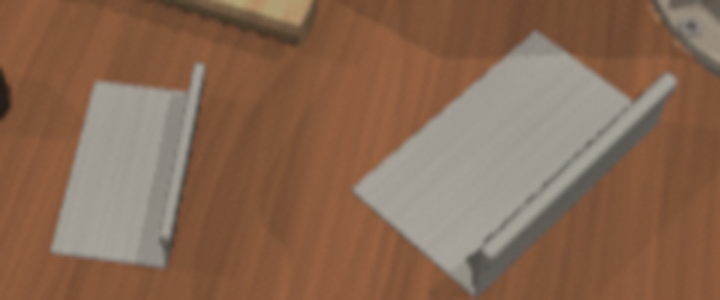

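View pics/c2.png

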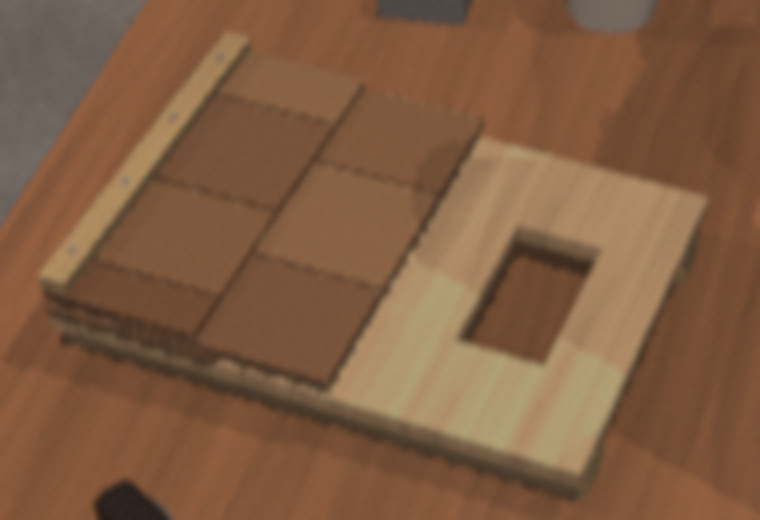

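The crop confirms that the nearer, smaller strip measures about 173 x 98 mm on the bench plane, so it is the 180 x 100 one. The other is about 250 mm long. The hem point comes out at about (498, 361) with yaw about 0.13. In the roof crop, the vent and butt-line corners are clear. I'm heading above the strip and measuring the roof at the same time.

```bash
python3 - <<'E'
from h import *
import pickle
s,fr=pickle.load(open("f0.pkl","rb"))
f=fr["side"]
for n,q,z in [("front-R",(708,200),50),("front-L",(583,472),50),("butt-L",(330,387),71),("butt-R",(482,122),71),("v uphill R",(518,230),50),("v dn R",(600,248),50),("v dn L",(545,362),50),("v up L",(460,340),50)]:
    print(n,onplane(f,(q[0]/4+195-.4,q[1]/4+140-.4),z)[:2].round())
E
python3 -m jog '[{"x":2.22,"y":-3.21},{"x":2.22,"y":-3.21},{"x":2.22,"y":-3.21},{"x":2.22,"y":-3.21},{"x":2.22,"y":-3.21},{"x":2.22,"y":-3.21},{"x":2.22,"y":-3.21},{"x":2.22,"y":-3.21},{"x":2.22,"y":-3.21},{"x":2.22,"y":-3.21},{"x":2.22,"y":-3.21},{"x":2.22,"y":-3.21},{"x":2.22,"y":-3.21},{"x":2.22,"y":-3.21},{"x":2.22,"y":-3.21},{"x":2.22,"y":-3.21},{"x":2.22,"y":-3.21},{"x":2.22,"y":-3.21},{"x":2.22,"y":-3.21},{"x":2.22,"y":-3.21}]'
python3 -m jog '[{"x":2.22,"y":-3.21},{"x":2.22,"y":-3.21},{"x":2.22,"y":-3.21},{"x":2.22,"y":-3.21},{"x":2.22,"y":-3.21},{"x":2.22,"y":-3.21},{"spin":-0.119},{"spin":-0.119},{"spin":-0.119},{"spin":-0.119},{"spin":-0.119},{"spin":-0.119},{"spin":-0.119},{"spin":-0.119},{"spin":-0.119},{"spin":-0.119},{"spin":-0.119},{"spin":-0.119},{},{}]'
python3 - <<'E'
from h import *
import pickle
s=sense(); f=grab_frame("wrist"); cv2.imwrite("pics/w1.png",f["pixels"]); pickle.dump((s,f),open("f1.pkl","wb"))
print(s["eef_pos"],s["tcp_rot"],s["qpos"],pose(f,s))
E
```

```text
front-R [401. -88.]
front-L [431. 205.]
butt-L [617. 196.]
butt-R [ 591. -105.]
v uphill R [536. -14.]
v dn R [471. -13.]
v dn L [482. 113.]
v up L [547. 109.]
[ 170.70274419 -600.86329497  230.74099272] [-3.14054234e+00 -6.90641689e-06  2.76753357e-01] [-1.29639745e+00  3.53485614e-01  1.63395232e+00  4.84595064e-06
  1.15520504e+00 -2.35644100e-03] (array([[ 0.27273278, -0.92185733, -0.27531055],
       [-0.96208764, -0.26193728, -0.07600158],
       [-0.00205148,  0.285601  , -0.95834642]]), array([ 240.06757818, -582.12058417,  373.78576774]))schema error: expected keys x, y, z, spin, grip
schema error: expected keys x, y, z, spin, grip
```

View pics/w1.png

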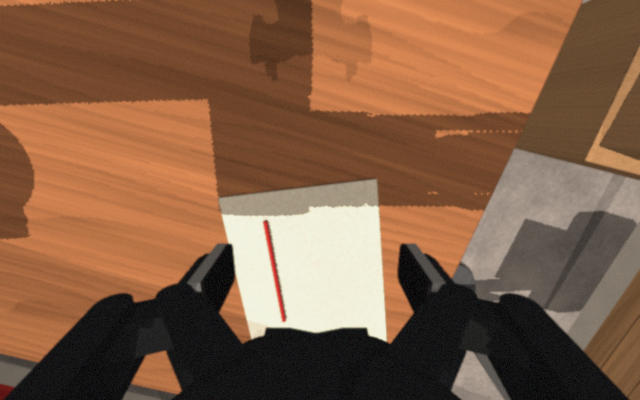

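The picture shows the arm has not moved (notepad below the fingers). The moves were refused because every row needs all five keys. I'm resending them. The roof estimate is butt_mid about (604, 43) and yaw about -0.09; the vent centre and front edge agree with that.

```bash

python3 -m jog '[{"x":2.22,"y":-3.21,"z":0,"spin":0,"grip":0},{"x":2.22,"y":-3.21,"z":0,"spin":0,"grip":0},{"x":2.22,"y":-3.21,"z":0,"spin":0,"grip":0},{"x":2.22,"y":-3.21,"z":0,"spin":0,"grip":0},{"x":2.22,"y":-3.21,"z":0,"spin":0,"grip":0},{"x":2.22,"y":-3.21,"z":0,"spin":0,"grip":0},{"x":2.22,"y":-3.21,"z":0,"spin":0,"grip":0},{"x":2.22,"y":-3.21,"z":0,"spin":0,"grip":0},{"x":2.22,"y":-3.21,"z":0,"spin":0,"grip":0},{"x":2.22,"y":-3.21,"z":0,"spin":0,"grip":0},{"x":2.22,"y":-3.21,"z":0,"spin":0,"grip":0},{"x":2.22,"y":-3.21,"z":0,"spin":0,"grip":0},{"x":2.22,"y":-3.21,"z":0,"spin":0,"grip":0},{"x":2.22,"y":-3.21,"z":0,"spin":0,"grip":0},{"x":2.22,"y":-3.21,"z":0,"spin":0,"grip":0},{"x":2.22,"y":-3.21,"z":0,"spin":0,"grip":0},{"x":2.22,"y":-3.21,"z":0,"spin":0,"grip":0},{"x":2.22,"y":-3.21,"z":0,"spin":0,"grip":0},{"x":2.22,"y":-3.21,"z":0,"spin":0,"grip":0},{"x":2.22,"y":-3.21,"z":0,"spin":0,"grip":0}]'
python3 -m jog '[{"x":2.22,"y":-3.21,"z":0,"spin":0,"grip":0},{"x":2.22,"y":-3.21,"z":0,"spin":0,"grip":0},{"x":2.22,"y":-3.21,"z":0,"spin":0,"grip":0},{"x":2.22,"y":-3.21,"z":0,"spin":0,"grip":0},{"x":2.22,"y":-3.21,"z":0,"spin":0,"grip":0},{"x":2.22,"y":-3.21,"z":0,"spin":0,"grip":0},{"x":0,"y":0,"z":0,"spin":-0.119,"grip":0},{"x":0,"y":0,"z":0,"spin":-0.119,"grip":0},{"x":0,"y":0,"z":0,"spin":-0.119,"grip":0},{"x":0,"y":0,"z":0,"spin":-0.119,"grip":0},{"x":0,"y":0,"z":0,"spin":-0.119,"grip":0},{"x":0,"y":0,"z":0,"spin":-0.119,"grip":0},{"x":0,"y":0,"z":0,"spin":-0.119,"grip":0},{"x":0,"y":0,"z":0,"spin":-0.119,"grip":0},{"x":0,"y":0,"z":0,"spin":-0.119,"grip":0},{"x":0,"y":0,"z":0,"spin":-0.119,"grip":0},{"x":0,"y":0,"z":0,"spin":-0.119,"grip":0},{"x":0,"y":0,"z":0,"spin":-0.119,"grip":0},{"x":0,"y":0,"z":0,"spin":0,"grip":0},{"x":0,"y":0,"z":0,"spin":0,"grip":0}]'
python3 - <<'E'
from h import *
import pickle
s=sense(); f=grab_frame("wrist"); cv2.imwrite("pics/w2.png",f["pixels"]); pickle.dump((s,f),open("f1.pkl","wb"))
print(s["clock"],s["eef_pos"],s["tcp_rot"],s["qpos"],pose(f,s))
E
```

```text
clock: 1.87
eef_pos: [422.6, 139.9, 231.4]
tcp_rot: [3.142, -0.0, 0.277]
contact_force: [1.0, -1.0, 1.0]
opening: 1.0
grasp_force: 0.0
clock: 3.53
eef_pos: [497.9, 359.3, 231.1]
tcp_rot: [-3.141, 0.0, 1.701]
contact_force: [0.4, 0.8, 0.5]
opening: 1.0
grasp_force: 0.0
3.5333 [497.88426248 359.28588583 231.13358241] [-3.14136312e+00  1.23664819e-04  1.70105659e+00] [ 6.22649832e-01  3.36291249e-01  1.65795345e+00 -5.11381913e-07
  1.14760868e+00  4.92389791e-01] (array([[ 0.99159484,  0.12433572,  0.03578142],
       [ 0.12937772, -0.95066108, -0.28196616],
       [-0.00104246,  0.2842255 , -0.95875689]]), array([488.07153829, 430.27715029, 374.16893445]))
```

View pics/w2.png

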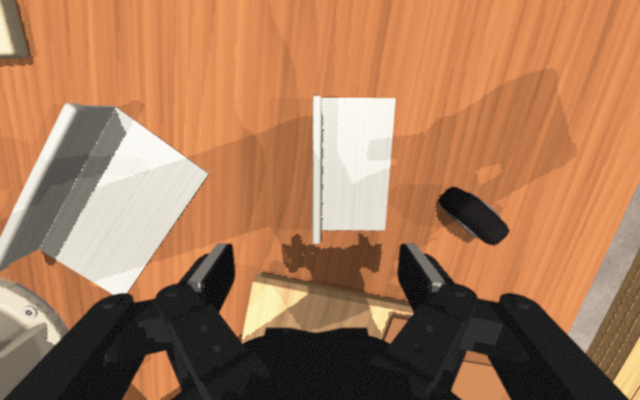

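The wrist view shows the strip upright. Its hem runs from (317,96) to (317,243), and the tucking-edge corners are at (395,98) and (386,231). The tape is to the right at (473,215).

```bash
python3 - <<'E'
from h import *
import pickle
s,f=pickle.load(open("f1.pkl","rb"))
a,b=[onplane(f,q,2,s) for q in((395,98),(386,231))]
c,d=[onplane(f,q,50,s) for q in((317.5,96.5),(317,243))]
print(a,b,np.linalg.norm(a-b),"yaw",np.arctan2(-(a-b)[0],(a-b)[1]))
print(c,d,np.linalg.norm(c-d),"yaw",np.arctan2(-(c-d)[0],(c-d)[1]),"mid",(c+d)/2, "to edge",np.linalg.norm((a+b)/2-(c+d)/2))
t=(c+d)/2-s["eef_pos"];y=s["tcp_rot"][2];print("tool xy",t[0]*np.cos(y)+t[1]*np.sin(y),t[0]*np.sin(y)-t[1]*np.cos(y))
E
```

```text
[584.32943975 462.43057099   2.        ] [609.28682486 282.14628287   2.        ] 182.0035593462535 yaw 0.1375592259072315
[487.09224222 448.63588584  50.        ] [509.57595855 273.56030045  50.        ] 176.51339354560466 yaw 0.12772381349855308 mid [498.33410039 361.09809314  50.        ] to edge 110.11974633462772
tool xy 1.73842407326522 0.6814185444472397
```

```bash

python3 -m jog '[{"x":0.17,"y":0.07,"z":3.5,"spin":0,"grip":0},{"x":0,"y":0,"z":4,"spin":0,"grip":0},{"x":0,"y":0,"z":4,"spin":0,"grip":0},{"x":0,"y":0,"z":4,"spin":0,"grip":0},{"x":0,"y":0,"z":3,"spin":0,"grip":0},{"x":0,"y":0,"z":1.5,"spin":0,"grip":0},{"x":0,"y":0,"z":0.7,"spin":0,"grip":0},{"x":0,"y":0,"z":0,"spin":0,"grip":0},{"x":0,"y":0,"z":0,"spin":0,"grip":0},{"x":0,"y":0,"z":0,"spin":0,"grip":0.5},{"x":0,"y":0,"z":0,"spin":0,"grip":1},{"x":0,"y":0,"z":0,"spin":0,"grip":1},{"x":0,"y":0,"z":0,"spin":0,"grip":1},{"x":0,"y":0,"z":0,"spin":0,"grip":1},{"x":0,"y":0,"z":0,"spin":0,"grip":1},{"x":0,"y":0,"z":0,"spin":0,"grip":1},{"x":0,"y":0,"z":0,"spin":0,"grip":1},{"x":0,"y":0,"z":0,"spin":0,"grip":1},{"x":0,"y":0,"z":0,"spin":0,"grip":1},{"x":0,"y":0,"z":0,"spin":0,"grip":1}]' 110
```

```text
clock: 5.25
eef_pos: [498.6, 361.3, 24.9]
tcp_rot: [3.141, -0.0, 1.705]
contact_force: [-0.4, -0.7, 6.4]
opening: 0.094
grasp_force: 107.8
```

```bash

python3 -m jog '[{"x":0,"y":0,"z":-1.5,"spin":0,"grip":1},{"x":0,"y":0,"z":-3.5,"spin":0,"grip":1},{"x":0,"y":0,"z":-3.5,"spin":0,"grip":1},{"x":0,"y":0,"z":-3.5,"spin":0,"grip":1},{"x":0,"y":0,"z":0,"spin":0.0745,"grip":1},{"x":0,"y":0,"z":0,"spin":0.0745,"grip":1},{"x":0,"y":0,"z":0,"spin":0.0745,"grip":1},{"x":-2,"y":0.18,"z":0,"spin":0,"grip":1},{"x":-3.5,"y":0.18,"z":0,"spin":0,"grip":1},{"x":-3.75,"y":0.18,"z":0,"spin":0,"grip":1},{"x":-3.75,"y":0.18,"z":0,"spin":0,"grip":1},{"x":-3.75,"y":0.18,"z":0,"spin":0,"grip":1},{"x":-3.75,"y":0.18,"z":0,"spin":0,"grip":1},{"x":-3.75,"y":0.18,"z":0,"spin":0,"grip":1},{"x":-3.5,"y":0.18,"z":0,"spin":0,"grip":1},{"x":-2,"y":0,"z":0,"spin":0,"grip":1},{"x":-1,"y":0,"z":0,"spin":0,"grip":1},{"x":0,"y":0,"z":0,"spin":0,"grip":1},{"x":0,"y":0,"z":0,"spin":0,"grip":1},{"x":0,"y":0,"z":0,"spin":0,"grip":1}]'
python3 - <<'E'
from h import *
import pickle
s=sense(); f=grab_frame("wrist"); g=grab_frame("scene"); k=grab_frame("side"); pickle.dump((s,f,g,k),open("f2.pkl","wb"))
a=cv2.resize(f["pixels"],(800,500)); cv2.imwrite("pics/w3.png",f["pixels"])
q=np.hstack([cv2.resize(g["pixels"][150:310,260:420],None,fx=2.5,fy=2.5,interpolation=2),cv2.resize(k["pixels"][130:290,200:360],None,fx=2.5,fy=2.5,interpolation=2)]); cv2.imwrite("pics/s3.png",q)
E
```

```text
clock: 6.92
eef_pos: [485.5, 54.5, 144.3]
tcp_rot: [3.142, -0.0, 1.482]
contact_force: [0.4, 0.5, -1.6]
opening: 0.089
grasp_force: 107.7
```

View pics/w3.png

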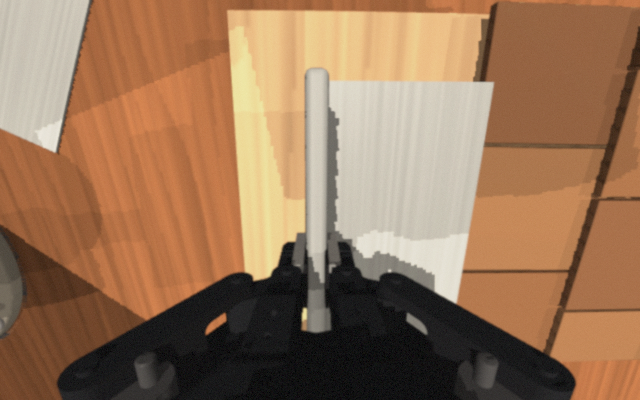

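View pics/s3.png

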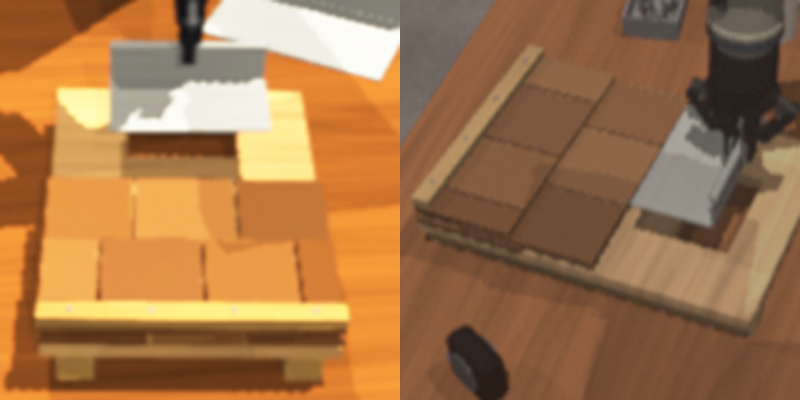

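The strip is held level above the vent. In the wrist view its tucking-edge left corner is at (493,83). The butt line runs from (495,5) to (463,271), with shingle seams at (486,144) and (463,271). The deck's front-left corner is at (229,10). The scene crop shows the strip square and roughly centred.

```bash
python3 - <<'E'
from h import *
import pickle
s,f,g,k=pickle.load(open("f2.pkl","rb"))
P=lambda n,q,z,fr=f:print(n,onplane(fr,q,z,s).round(1))
P("butt L",(495,4),71);P("seamL",(486,144),71);P("seamR",(463,271),71);P("deck FL",(229,11),50);P("deck F2",(246,272),50);P("deck top edge at butt",(480,14),50)
P("edge L",(493,83),121.4);P("edge R",(459,303),121.4);P("hem L",(317,70),169.4)
S=lambda x,y:(260+x/2.5-.3,150+y/2.5-.3)
for n,q,z in [("buttL",(46,178),71),("buttR",(322,180),71),("seamL(+y?)",(237,180),71),("seamR",(133,180),71),("edge a",(110,130),121),("edge b",(270,131),121)]: P("scene "+n,S(*q),z,g)
T=lambda x,y:(200+(x-400)/2.5-.3,130+y/2.5-.3)
P("side edge L",T(630,203),121,k);P("side butt L",T(597,268),71,k)
E
```

```text
butt L [619.4 187.2  71. ]
seamL [620.1  92.2  71. ]
seamR [609.  -18.3  71. ]
deck FL [433.1 205.7  50. ]
deck F2 [410.7 -14.2  50. ]
deck top edge at butt [620.8 187.4  50. ]
edge L [591.5 133.8 121.4]
edge R [580.5 -10.4 121.4]
hem L [493.3 142.2 169.4]
scene buttL [ 594.9 -112.4   71. ]
scene buttR [623.8 194.1  71. ]
scene seamL(+y?) [615.9  99.1  71. ]
scene seamR [606.3 -16.4  71. ]
scene edge a [577.8 -39.7 121. ]
scene edge b [593.8 136.3 121. ]
side edge L [591.8 134.9 121. ]
side butt L [612.7 196.4  71. ]
```

Roof yaw is about -0.097 and butt_mid about (609, 40). The strip's edge sits about 25 mm short of the butt line and about 3 mm to the left. Next: a small correction, then lowering in front of the slot.

```bash

python3 -m jog '[{"x":-0.25,"y":0,"z":1,"spin":0.008,"grip":1},{"x":0,"y":0,"z":2,"spin":0,"grip":1},{"x":0,"y":0,"z":2,"spin":0,"grip":1},{"x":0,"y":0,"z":1,"spin":0,"grip":1},{"x":0,"y":0,"z":0.5,"spin":0,"grip":1},{"x":0,"y":0,"z":0.1,"spin":0,"grip":1},{"x":0,"y":0,"z":0,"spin":0,"grip":1},{"x":0,"y":0,"z":0,"spin":0,"grip":1},{"x":0,"y":0,"z":0,"spin":0,"grip":1}]'
python3 - <<'E'
from h import *
import pickle
s=sense(); f=grab_frame("wrist"); g=grab_frame("scene"); k=grab_frame("side"); pickle.dump((s,f,g,k),open("f3.pkl","wb"))
q=np.hstack([cv2.resize(f["pixels"][0:340,230:570],(400,400),interpolation=2),cv2.resize(k["pixels"][150:250,260:360],(400,400),interpolation=2)]); cv2.imwrite("pics/s4.png",q)
E
```

```text
clock: 7.82
eef_pos: [485.7, 51.2, 79.1]
tcp_rot: [3.14, -0.0, 1.473]
contact_force: [-0.2, 0.5, -2.0]
opening: 0.086
grasp_force: 107.6
```

View pics/s4.png

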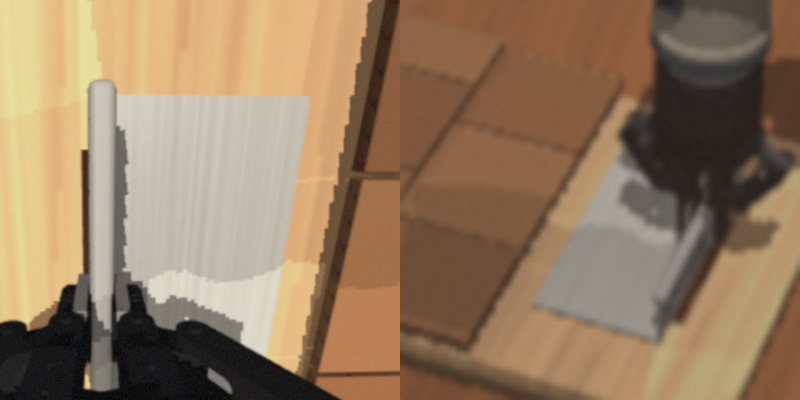

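The edge sits flat and low, just short of the butt line and parallel to it (crop left: edge from (308,97) to (268,350), butt seams at (352,176) and (313,373)).

```bash
python3 - <<'E'
from h import *
import pickle
s,f,g,k=pickle.load(open("f3.pkl","rb"))
P=lambda n,x,y,z:print(n,onplane(f,(230+x*.85,y*.85),z,s).round(1))
P("edgeL",308,97,55.5);P("edge2",268,350,55.5)
P("seamL",352,176,71);P("seamR",313,373,71);P("butt low",341,176,61);P("butt low2",303,373,61);P("butt top up",394,0,71)
E
```

```text
edgeL [592.2 130.   55.5]
edge2 [579.6 -10.5  55.5]
seamL [606.1  92.9  71. ]
seamR [597.6 -16.2  71. ]
butt low [608.1  91.4  61. ]
butt low2 [598.6 -24.6  61. ]
butt top up [615.9 163.6  71. ]
```

```bash

python3 -m jog '[{"x":0,"y":0.5,"z":0,"spin":0,"grip":1},{"x":0,"y":0.6,"z":0,"spin":0,"grip":1},{"x":0,"y":0.6,"z":0,"spin":0,"grip":1},{"x":0,"y":0.6,"z":0,"spin":0,"grip":1},{"x":0,"y":0.6,"z":0,"spin":0,"grip":1},{"x":0,"y":0.6,"z":0,"spin":0,"grip":1},{"x":0,"y":0.5,"z":0,"spin":0,"grip":1},{"x":0,"y":0,"z":0,"spin":0,"grip":1},{"x":0,"y":0,"z":0,"spin":0,"grip":1}]'
python3 -m jog '[{"x":0,"y":0.5,"z":0,"spin":0,"grip":1},{"x":0,"y":0.6,"z":0,"spin":0,"grip":1},{"x":0,"y":0.6,"z":0,"spin":0,"grip":1},{"x":0,"y":0.6,"z":0,"spin":0,"grip":1},{"x":0,"y":0.6,"z":0,"spin":0,"grip":1},{"x":0,"y":0.6,"z":0,"spin":0,"grip":1},{"x":0,"y":0.4,"z":0,"spin":0,"grip":1},{"x":0,"y":0,"z":0,"spin":0,"grip":1},{"x":0,"y":0,"z":0,"spin":0,"grip":1},{"x":0,"y":0,"z":0,"spin":0,"grip":1}]'
```

```text
clock: 8.72
eef_pos: [525.0, 47.1, 78.1]
tcp_rot: [-3.141, 0.0, 1.473]
contact_force: [-0.5, 1.2, -1.5]
opening: 0.089
grasp_force: 107.7
clock: 9.55
eef_pos: [563.3, 43.4, 78.1]
tcp_rot: [-3.141, 0.0, 1.473]
contact_force: [-0.5, 0.9, -1.3]
opening: 0.092
grasp_force: 107.7
```

No contact while sliding in. Now I'll press down gradually.

```bash

python3 -m jog '[{"x":0,"y":0,"z":0.1,"spin":0,"grip":1},{"x":0,"y":0,"z":0.1,"spin":0,"grip":1},{"x":0,"y":0,"z":0.1,"spin":0,"grip":1},{"x":0,"y":0,"z":0,"spin":0,"grip":1},{"x":0,"y":0,"z":0,"spin":0,"grip":1},{"x":0,"y":0,"z":0,"spin":0,"grip":1}]'
python3 -m jog '[{"x":0,"y":0,"z":0.05,"spin":0,"grip":1},{"x":0,"y":0,"z":0,"spin":0,"grip":1},{"x":0,"y":0,"z":0,"spin":0,"grip":1},{"x":0,"y":0,"z":0,"spin":0,"grip":1}]'
```

```text
clock: 10.05
eef_pos: [563.6, 43.4, 75.3]
tcp_rot: [-3.142, -0.0, 1.473]
contact_force: [-0.5, -0.5, -2.9]
opening: 0.091
grasp_force: 107.8
clock: 10.38
eef_pos: [563.7, 43.4, 74.9]
tcp_rot: [3.141, -0.0, 1.473]
contact_force: [-0.9, 0.2, -0.5]
opening: 0.095
grasp_force: 108.0
```

```bash

python3 -m jog '[{"x":0,"y":0,"z":0.05,"spin":0,"grip":1},{"x":0,"y":0,"z":0.05,"spin":0,"grip":1},{"x":0,"y":0,"z":0,"spin":0,"grip":1},{"x":0,"y":0,"z":0,"spin":0,"grip":1},{"x":0,"y":0,"z":0,"spin":0,"grip":1}]'
python3 -m jog '[{"x":0,"y":0,"z":0.05,"spin":0,"grip":1},{"x":0,"y":0,"z":0,"spin":0,"grip":1},{"x":0,"y":0,"z":0,"spin":0,"grip":1},{"x":0,"y":0,"z":0,"spin":0,"grip":1}]'
```

```text
clock: 10.8
eef_pos: [563.7, 43.4, 74.8]
tcp_rot: [3.141, -0.0, 1.473]
contact_force: [-4.5, -0.6, 11.6]
opening: 0.092
grasp_force: 109.7
clock: 11.13
eef_pos: [563.8, 43.4, 74.8]
tcp_rot: [3.141, -0.0, 1.473]
contact_force: [-7.1, 0.3, 16.7]
opening: 0.092
grasp_force: 110.6
```

Pressing with about 17 N. One last visual check of the tuck depth, the centring and the shingles.

```bash

python3 - <<'E'
from h import *
import pickle
s=sense(); f=grab_frame("wrist"); k=grab_frame("side"); pickle.dump((s,f,k),open("f4.pkl","wb"))
q=np.hstack([cv2.resize(f["pixels"][0:340,230:570],(400,400),interpolation=2),cv2.resize(k["pixels"][150:250,260:360],(400,400),interpolation=2)]); cv2.imwrite("pics/s5.png",q)
print(s["contact_force"])
E
```

```text
[-7.14629343  0.27458303 16.65824372]
```

View pics/s5.png

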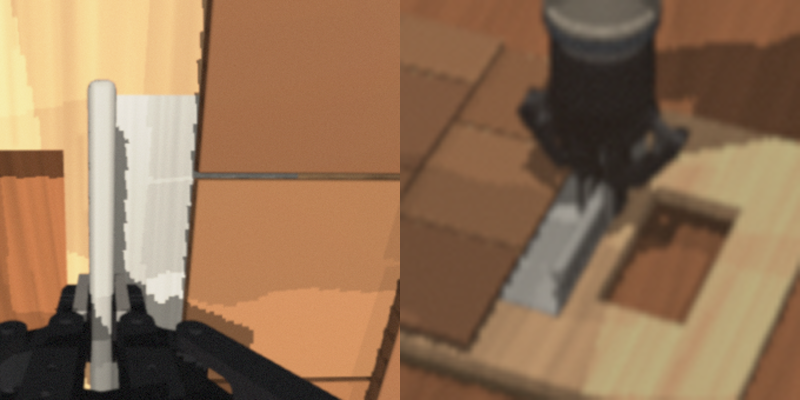

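The wrist crop shows the flange tucked under flat shingles. Through the left seam, at row 176, grey metal is visible from column 197 to 298. The vent is clear.

```bash
python3 - <<'E'
from h import *
import pickle
s,f,k=pickle.load(open("f4.pkl","rb"))
Y=-.097;R=np.array([[np.cos(Y),np.sin(Y)],[-np.sin(Y),np.cos(Y)]])
def P(n,x,y,z):
    p=onplane(f,(230+x*.85,y*.85),z,s)[:2]; print(n,p.round(1),"rel TCP in roof axes",(R@(p-s["eef_pos"][:2])).round(1))
P("buttseamL",196,176,71);P("buttR seam",183,379,71);P("metal end in seam",298,177,52)
P("vent L up corner",64,152,50);P("flange end at wall",118,95,52);P("flange end at butt",197,95,52);P("hem end",102,80,100)
E
```

```text
buttseamL [610.6  92.7] rel TCP in roof axes [41.8 53.5]
buttR seam [602.  -16.2] rel TCP in roof axes [ 43.8 -55.7]
metal end in seam [667.4  84.4] rel TCP in roof axes [99.2 50.8]
vent L up corner [551.  107.9] rel TCP in roof axes [-19.   62.9]
flange end at wall [579.9 131.5] rel TCP in roof axes [ 7.5 89.2]
flange end at butt [617.  127.9] rel TCP in roof axes [44.8 89.2]
hem end [572.3 131.7] rel TCP in roof axes [-0.1 88.7]
```

The tuck is about 56 mm, centred within about 2 mm and square, with the shingles down.

```bash
python3 -c "
from rig import *
print(sign_off())"
```

```text
the job is handed in; nothing more can be done
None
```

The flashing is tucked about 56 mm under the lapped shingles, square and centred within about 2 mm, still gripped and pressed down with about 17 N; the job is handed in, with no verdict returned.

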